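# Push the dessert carton into the corner stop and start the labeller

## Robot

A 6-joint arm with a two-finger parallel gripper is mounted at the origin on the work surface. World frame = base frame: x ahead of the robot, y to its left, z up, the work surface at z = 0. Lengths are in mm, angles in rad, forces in N, time in s.
With the tool pointing down it reaches from about 250 to 850 mm from the base axis. Payload 12.5 kg.
Tool frame: the origin (TCP) lies midway between the tips of the shut fingers; the grasp point (between the pads) lies 19 mm behind it; x points along the fingers, z is the direction in which the jaws open and shut, and the axes are right-handed (so a half turn about x gives the same grasp; the last joint's range is limited). The gripper opens to 93 mm and grips with 3 to 60 N. Pads are 15 mm wide; open, the fingers measure 128 mm over their backs; the gripper's body (75 mm by 188 mm) begins 65 mm behind the grasp point.
Start: joints at [1.061, 0.351, 1.652, -0, 1.139, -0.085], TCP at [226.644, 501.116, 218.633] pointing down, gripper open.
Joint ranges: [-2.75, 2.75], [-0.79, 2.1], [0.01, 2.65], [-1.57, 4.71], [0.07, 3.14], [-2.87, 2.87]. Speed limits (rad/s): [2.22, 2.22, 2.79, 3.14, 3.14, 3.14].

## Interface

Orientations are given as a rotation vector (axis times angle).
In Python, from station import ctrl, imaging, workorder gives the robot as it stands. The module is installed in compiled form; this text tells all that it offers.
- The arm moves only by the shell command python3 -m handwheel 'ROWS' [FORCE]. ROWS is JSON, a list of rows, each a list of 3 entries, a list of its own where there are three numbers: the shift along the tool's x, y, z in m, then the turn about the tool's x in degrees, then the gripper's target within -1 to 1 (fully open at 1, half-way at 0, shut at -1). A call has 1 to 5 rows; each row shifts and turns the pose as measured when the row begins, along the tool's axes as they then stand; what a row does not reach is not made up. A row lasts 1/10 s, in which the tool goes at most 50 mm and 8.59 degrees, less where a joint would pass 70% of its speed; a pose out of reach is approached as far as the arm can. A call with a gripper value outside its range is refused whole. The fingers move at their own pace and stop on an object; FORCE is the grip in N (left out, the last holds). Time passes only in rows, so rows that do not move let the fingers close. It gives the time, the measured TCP pose, the force and the opening at its end, in the units of the state.
- ctrl.sense(): the state, without advancing time (a new reading comes with each control period).
- imaging.read_camera(name): name is "scene" or "top"; returns (picture, depth): 400x640x3 uint8, blue, green, red; 400x640 float32, mm along the optical axis (not along the pixel's ray), 0 where there is no reading.
- imaging.camera_params(name): a dict with "fx", "fy", "cx", "cy" (pixels), "rvec" (rotation vector, rad) and "tvec" (3), from world to camera coordinates, as OpenCV has them. Camera axes: x right, y down, z forward; pixel columns grow to the right and rows downward; lengths in mm; the calibration is good to about 2 mm. A picture is of the moment at which its call begins. camera_params takes no time and is no camera call.
- workorder.sign_off(): hands the job in, once; it reports no verdict.
The state is a dict: "clock": time; "qpos": joint angles; "dq": joint speeds; "joint_efforts": joint torques, N m; "tcp_pos": TCP position; "tool_rot": TCP orientation; "force": force on the tool from outside, world axes, zero at the start; "ft_torque": the same for the moment, N m; "gripper_width": finger opening in mm.
Only numpy, scipy, OpenCV 4.12 (cv2) and the standard library are available. Lean on these libraries where they do the work, as an engineer would, in place of code of your own. Each camera call takes 0.05 s, during which the arm holds its last target.

## Task

Push the lidded purple carton along the steel table, without gripping or lifting it, until it sits square in the corner of the aluminium stop with its sides flush against both fences. Only when it is seated, press the green button all the way down to start the labeller, then move clear with the carton still in place. Leave the red button, the jar, the cup and the scoop alone.

Things in the scene. Friction and masses are not known exactly. Their poses are not given: they have to be found in the camera images.
- carton_center (a point): Centre of the carton to be pushed: a closed purple lidded box, 110 x 110 mm in plan, 75 mm high, 0.35 to 0.7 kg, standing loose on the table. The point lies 37.5 mm above its underside; x and y axes are square to its sides, z up. All four sides are alike.
- stop: Fixed L-shaped aluminium corner stop on the table. Origin: the inner corner at table height. The long fence (260 mm long, far from the robot) runs from the corner along the stop's -y, its inner face at x = 0; the short fence (120 mm, on the left) runs along -x, its inner face at y = 0. Fences are 35 mm high, 10 mm thick; the free side is -x, -y. A flat flange 4 mm high reaches 50 mm beyond the long fence's inner face and 45 mm beyond the short one's.
- seat (a point): Where the carton's centre is when it is seated: 55 mm from each fence (at x = -55, y = -55 mm of the stop), 37.5 mm above the table; axes as the stop's. A yellow tape line on the table borders the seat on its two open sides.
- green_top (a point): Centre of the top face of the green round push button (36 mm diameter) on a fixed grey box (70 x 80 x 30 mm high) on the table, z up. Press it straight down.
- green (a joint): Travel of the green button in m: 0 when up, 0.006 fully down; it springs back by itself. Fully down takes about 5 N.
- red_top (a point): Centre of the top face of the red round push button, otherwise like the green one; the two may change places. Not to be pressed.
- red (a joint): Travel of the red button in m, 0 when up, 0.006 fully down.
- jar_center (a point): Bystander: amber jar with white cap, 64 mm diameter, 100 mm high, standing; the point is half-way up.
- cup_center (a point): Bystander: white plastic cup, 68 mm over the rim, 65 mm high, standing; the point is half-way up.
- scoop: Bystander: steel spoon-shaped scoop with a wooden handle, about 200 mm long, lying to the left of the stop; its length is along its x axis.
Mind the look-alikes: they are no part of the job. What is shaped like the part that bears red_top but pink is not meant.

How it is judged:
By the outcome, as a careful person would: the job done as asked, in the order asked, and still so for the second after the job is handed in, with the robot touching nothing.
It also fails if it takes over 61 s, if anything falls off the work surface, if the arm or the gripper's body presses on something with over 40 N, if the wrist force passes 120 N, or if a joint passes its speed limit or range.

## Working session

There is one attempt and no reset: what is moved stays moved. The work goes in short steps, Python scripts to look and compute and a shell command to move; the robot and the scene stay as the last step left them, time stands still between calls to the robot, and variables do not carry over. Pictures are saved under pics/ and viewed, and the job is handed in when it is done.

```bash
mkdir -p pics; cat > h.py <<'E'
import numpy as np, cv2
from station import ctrl, imaging, workorder
def cam(n):
    p=imaging.camera_params(n); R=cv2.Rodrigues(np.array(p['rvec'],float))[0]; return p,R,np.array(p['tvec'],float).ravel()
def ray(n,uv,z):
    p,R,t=cam(n); d=R.T@np.array([(uv[0]-p['cx'])/p['fx'],(uv[1]-p['cy'])/p['fy'],1.]); c=-R.T@t
    return c+d*(z-c[2])/d[2]
def cloud(n,D):
    p,R,t=cam(n); v,u=np.mgrid[:D.shape[0],:D.shape[1]]
    P=np.stack([(u-p['cx'])/p['fx']*D,(v-p['cy'])/p['fy']*D,D],-1); return (P-t)@R
def snap(n,name):
    I,D=imaging.read_camera(n); cv2.imwrite(f'pics/{name}.png',I); np.save(f'pics/{name}.npy',D); return I,D
E
python3 - <<'E'
from h import *
print(ctrl.sense())
for n in('scene','top'):
    snap(n,n+'0'); p,R,t=cam(n); print(n,p,-R.T@t)
E
```

```text
{'clock': 0.0, 'qpos': array([ 1.06139899e+00,  3.51225113e-01,  1.65242536e+00,  7.47696846e-05,
        1.13908052e+00, -8.45682793e-02]), 'dq': array([-1.35813658e-04, -7.66695865e-05, -1.00655656e-03,  3.95994192e-04,
       -3.11191572e-04,  8.78769990e-05]), 'joint_efforts': array([-8.64884551e-04, -4.97325575e+01, -2.85256112e+01,  6.97610085e-02,
        2.57152162e-02, -1.45689182e-04]), 'tcp_pos': array([226.4686158 , 500.83889022, 218.10703428]), 'tool_rot': array([-0.89133347,  1.38180958,  0.89055418]), 'force': array([-0.07712433,  0.20474544,  1.62597588]), 'ft_torque': array([ 0.01341419, -0.0362169 ,  0.08409764]), 'gripper_width': 92.98916756513444}
scene {'fx': 369.0920358272974, 'fy': 369.0920358272974, 'cx': 315.70228493092844, 'cy': 204.06233379697116, 'rvec': array([ 2.21042508,  0.61687037, -0.31258934]), 'tvec': array([-486.07199024, -133.53749057, 1274.51012004])} [ 982.03475656 -636.12581324  713.74083097]
top {'fx': 499.68293330820353, 'fy': 499.68293330820353, 'cx': 328.8213990918343, 'cy': 197.67530752159576, 'rvec': array([ 2.14596254, -2.13197263,  0.12199513]), 'tvec': array([  32.0923978 ,  545.38473562, 1077.53993428])} [ 392.15402723    8.69008687 1142.6751258 ]
```

View pics/scene0.png

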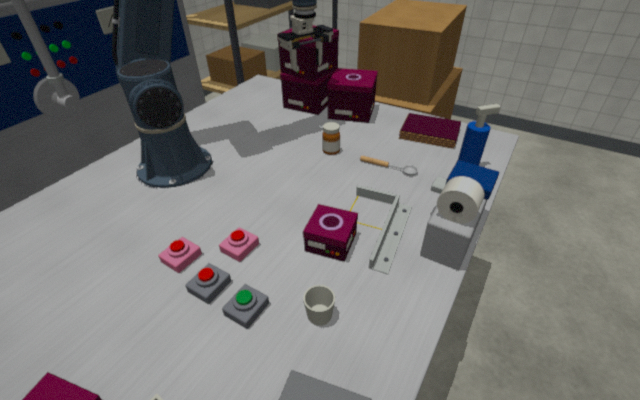

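View pics/top0.png

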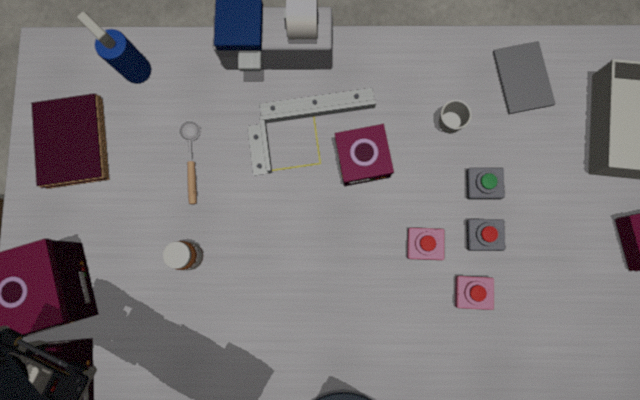

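The top view is seen with +x up and +y left. It shows the carton at (365,153), the stop's inner corner near (267,118), and the green button at (489,181) with the red one at (489,234). The pink look-alikes are at (428,243) and (478,293), the cup at (454,116), the jar at (180,255) and the scoop at (191,160).

```bash
python3 - <<'E'
from h import *
I=cv2.imread('pics/top0.png');D=np.load('pics/top0.npy');P=cloud('top',D)
hsv=cv2.cvtColor(I,cv2.COLOR_BGR2HSV)
# carton top
z=P[...,2]
roi=np.zeros(D.shape,bool); roi[110:195,325:405]=1
m=(roi&(z>66)&(z<85)).astype(np.uint8)
c=max(cv2.findContours(m,0,1)[0],key=cv2.contourArea)
pts=np.array([ray('top',q[0],75)[:2] for q in c],np.float32)
print('carton depth rect',cv2.minAreaRect(pts), 'z',np.median(z[m>0]))
print(' box',cv2.boxPoints(cv2.minAreaRect(pts)))
# green
g=((hsv[...,0]>45)&(hsv[...,0]<90)&(hsv[...,1]>120)).astype(np.uint8); g[:,:440]=0
c=max(cv2.findContours(g,0,1)[0],key=cv2.contourArea);(e)=cv2.minEnclosingCircle(c)
M=P[g>0]; zt=np.median(M[:,2]); print('green',e,zt,ray('top',e[0],zt))
r=(((hsv[...,0]<8)|(hsv[...,0]>174))&(hsv[...,1]>150)).astype(np.uint8); 
for c in cv2.findContours(r,0,1)[0]:
    if cv2.contourArea(c)>150:
        e=cv2.minEnclosingCircle(c);print('red',e,ray('top',e[0],zt))
# fences by height
m=((z>25)&(z<45)); m[:80]=0;m[180:]=0;m[:,:240]=0;m[:,385:]=0
print('fence pts',m.sum())
cv2.imwrite('pics/crop.png',cv2.resize(I[75:200,235:405],None,fx=4.5,fy=4.5,interpolation=cv2.INTER_CUBIC))
zz=np.clip((z[75:200,235:405])*3,0,255).astype(np.uint8)
cv2.imwrite('pics/cropz.png',cv2.resize(zz,None,fx=4.5,fy=4.5,interpolation=0))
for n,(u,v) in dict(cup=(454,105),jar=(179,255)).items(): print(n,P[v,u])
E
```

```text
carton depth rect ((640.8569946289062, -39.854774475097656), (112.94737243652344, 111.41810607910156), 11.229528427124023) z 75.4706785819167
 box [[ 574.6157       3.7900448]
 [ 596.31323   -105.49495  ]
 [ 707.09827    -83.499596 ]
 [ 685.40076     25.7854   ]]
green ((488.5776672363281, 180.66505432128906), 7.6069016456604) 51.9259950787109 [ 582.71161667 -315.64624115   51.92599508]
red ((477.6363525390625, 292.6363525390625), 8.095619201660156) [ 340.29278676 -283.88562113   51.92599508]
red ((427.3947448730469, 243.07894897460938), 7.681508541107178) [ 444.95738089 -179.15656411   51.92599508]
red ((489.0, 233.875), 8.001076698303223) [ 465.77570299 -312.40963622   51.92599508]
fence pts 906
cup [ 756.58980889 -245.65141507   47.23947956]
jar [414.18329993 346.52973578  98.90641143]
```

View pics/crop.png

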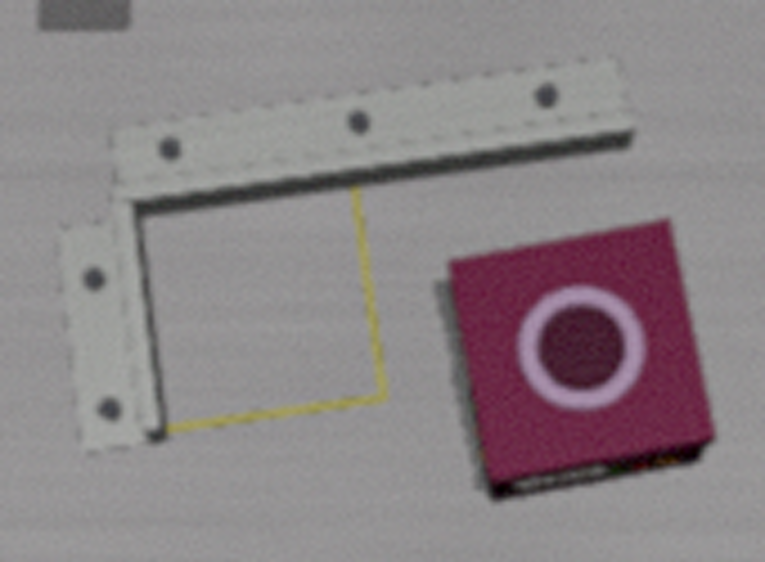

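View pics/cropz.png

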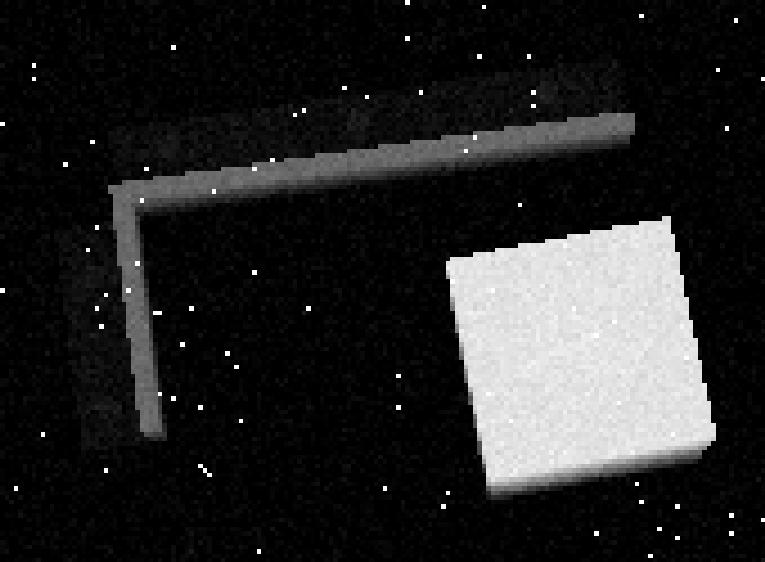

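```bash
cat > stop.py <<'E'
from h import *
def stop(D):
    P=cloud('top',D); z=P[...,2]; m=((z>30)&(z<41))
    L=[];S=[]
    for u in range(270,372):
        v=np.where(m[95:125,u])[0]
        if len(v): L.append(ray('top',(u,95+v.max()+.5),35)[:2])
    for v in range(126,168):
        u=np.where(m[v,255:275])[0]
        if len(u): S.append(ray('top',(255+u.max()+.5,v),35)[:2])
    o=[]
    for A in(L,S):
        l=cv2.fitLine(np.array(A,np.float32),cv2.DIST_HUBER,0,.01,.01).ravel(); o.append(l)
    a,b=o
    dl=a[:2]; dl=dl*np.sign(dl[1]); ds=b[:2]*np.sign(b[0])
    t=np.linalg.solve(np.stack([dl,-ds],1),b[2:]-a[2:]); c=a[2:]+dl*t[0]
    return c,np.degrees(np.arctan2(-dl[0],dl[1])),np.degrees(np.arctan2(ds[1],ds[0]))
E
python3 - <<'E'
from stop import *
D=np.load('pics/top0.npy')
c,a,b=stop(D);print(c,a,b)
th=np.radians((a*2+b)/3);X=np.array([np.cos(th),np.sin(th)]);Y=np.array([-X[1],X[0]])
print('seat',c-55*X-55*Y)
I=cv2.imread('pics/top0.png');h=cv2.cvtColor(I,cv2.COLOR_BGR2HSV)
y=((h[...,0]>18)&(h[...,0]<35)&(h[...,1]>70)).astype(np.uint8);y[:100]=0;y[:,:262]=0;y[180:]=0;y[:,330:]=0
v,u=np.where(y);print(len(v))
pt=np.array([(ray('top',(i,j),0)[:2]-c) for i,j in zip(u,v)]);print(np.percentile(pt@X,[2,10,50,90,98]),np.percentile(pt@Y,[2,10,50,90,98]))
k=np.array([640.86,-39.85])-c;print('carton in stop',k@X,k@Y)
R=cv2.Rodrigues(ctrl.sense()['tool_rot'])[0];print(R.round(3))
E
```

```text
[725.90765 186.7062 ] 8.445416 8.604789
seat [679.6397 124.182 ]
162
[-113.60174603 -112.93451435 -109.89383067  -19.9447151    -0.5430699 ] [-114.8786031  -114.40256585 -107.63780702  -21.54701848   -3.43739666]
carton in stop -117.59522789392106 -211.49983706386666
[[-0.    -0.911  0.412]
 [-0.001  0.412  0.911]
 [-1.     0.    -0.001]]
```

Measured: the stop is at yaw 8.5°, and the tape line comes out at 110–113 mm from the fences, which checks. The carton sits at (-118, -211) in the stop frame, 2.7° off square. I'll push with the two half-open fingers as a wide pusher, first along the stop's +x to square the carton on the long fence, then along +y.

```bash
cat > d.py <<'E'
import sys
from h import *
C=np.array([725.9,186.7]);th=np.radians(8.5);X=np.array([np.cos(th),np.sin(th)]);Y=np.array([-X[1],X[0]])
def to(sx,sy,z,head=None):
    s=ctrl.sense();R=cv2.Rodrigues(s['tool_rot'])[0];p=s['tcp_pos'];w=C+sx*X+sy*Y
    d=R.T@(np.array([w[0],w[1],z])-p);q=p[:2]-C
    print('t',s['clock'],'now stop',(q@X).round(1),(q@Y).round(1),'z',p[2].round(1),'world',p.round(1),'tilt',R[:2,0].round(3),'F',s['force'].round(1),'w',s['gripper_width'].round(1),'j6',s['qpos'][5].round(2))
    print('tool delta mm',d.round(1),'heading z-stop',np.degrees(np.arctan2(R[1,2],R[0,2])).round(2)-8.5)
to(*[float(a) for a in sys.argv[1:4]])
E
python3 -m handwheel '[[[0,0,0],-8.2,0],[[0,0,0],-8.2,0],[[0,0,0],-8.2,0],[[0,0,0],-8.2,0],[[0,0,0],0,0]]' 20; python3 d.py -205 -211.5 150
```

```text
clock: 0.6
tcp_pos: [226.0, 500.0, 216.5]
tool_rot: [-1.334, 1.129, 1.332]
force: [1.0, -0.2, -0.2]
gripper_width: 57.3Traceback (most recent call last):
  File "d.py", line 9, in <module>
    to(*[float(a) for a in sys.argv[1:4]])
    ~~^^^^^^^^^^^^^^^^^^^^^^^^^^^^^^^^^^^^
  File "d.py", line 7, in to
    print('t',s['clock'],'now stop',(q@X).round(1),(q@Y).round(1),'z',p[2].round(1),'world',p.round(1),'tilt',R[:2,0].round(3),'F',s['force'].round(1),'w',s['gripper_width'].round(1),'j6',s['qpos'][5].round(2))
                                                                                                                                                           ^^^^^^^^^^^^^^^^^^^^^^^^
AttributeError: 'float' object has no attribute 'round'
```

```bash
sed -i "s/s\['gripper_width'\].round(1)/round(s['gripper_width'],1)/" d.py; python3 d.py -205 -211.5 150
```

```text
t 0.6 now stop -448.1 383.7 z 216.5 world [226.  500.  216.5] tilt [-0.002 -0.004] F [ 1.  -0.2 -0.2] w 57.3 j6 -0.68
tool delta mm [  68.  -231.2 -599.8] heading z-stop 91.16
```

```bash
python3 -m handwheel '[[[0,-0.016,-0.043],-1.2,0],[[0,-0.016,-0.043],0,0],[[0,-0.016,-0.043],0,0],[[0,-0.016,-0.043],0,0],[[0,-0.016,-0.043],0,0]]'; python3 -m handwheel '[[[0,-0.016,-0.043],0,0],[[0,-0.016,-0.043],0,0],[[0,-0.016,-0.043],0,0],[[0,-0.016,-0.043],0,0],[[0,-0.016,-0.043],0,0]]'; python3 d.py -205 -211.5 100
```

```text
clock: 1.1
tcp_pos: [343.6, 299.4, 215.8]
tool_rot: [-1.338, 1.127, 1.337]
force: [1.5, 0.9, -0.2]
gripper_width: 46.5
clock: 1.6
tcp_pos: [460.5, 91.3, 216.6]
tool_rot: [-1.32, 1.139, 1.319]
force: [-0.0, 0.4, -0.0]
gripper_width: 46.6
t 1.6 now stop -276.6 -55.1 z 216.6 world [460.5  91.3 216.6] tilt [-0.002 -0.003] F [-0.   0.4 -0. ] w 46.6 j6 -1.62
tool delta mm [ 116.9  -71.7 -156.1] heading z-stop 90.07
```

```bash
python3 -m handwheel '[[[0,-0.016,-0.042],0,0],[[0,-0.016,-0.042],0,0],[[0,-0.016,-0.042],0,0],[[0,-0.016,-0.030],0,0],[[0,0,0],0,0]]'; python3 d.py -205 -211.5 25
```

```text
clock: 2.1
tcp_pos: [549.8, -65.8, 216.4]
tool_rot: [-1.299, 1.154, 1.296]
force: [-0.9, 0.6, 0.2]
gripper_width: 46.7
t 2.1 now stop -211.5 -223.7 z 216.4 world [549.8 -65.8 216.4] tilt [-0.002 -0.004] F [-0.9  0.6  0.2] w 46.7 j6 -1.89
tool delta mm [191.3  -6.6  13. ] heading z-stop 88.34
```

```bash
python3 -m handwheel '[[[0.04,0,0.012],-1.7,0],[[0.045,0,0],0,0],[[0.045,0,0],0,0],[[0.035,0,0],0,0],[[0,0,0],0,0]]'; python3 d.py -205 -211.5 22
```

```text
clock: 2.6
tcp_pos: [547.8, -52.9, 47.1]
tool_rot: [-1.307, 1.148, 1.301]
force: [-1.0, 0.6, -0.3]
gripper_width: 46.7
t 2.6 now stop -211.5 -210.6 z 47.1 world [547.8 -52.9  47.1] tilt [ 0.001 -0.004] F [-1.   0.6 -0.3] w 46.7 j6 -1.88
tool delta mm [25.2 -6.5 -0.6] heading z-stop 88.89
```

```bash
python3 -m handwheel '[[[0.025,0,0],-1.1,0],[[0,-0.015,0],0,0],[[0,-0.010,0],0,0],[[0,-0.010,0],0,0],[[0,-0.010,0],0,0]]'; python3 d.py -117.5 -211.5 22
```

```text
clock: 3.1
tcp_pos: [594.1, -44.5, 27.4]
tool_rot: [-1.315, 1.141, 1.309]
force: [-1.1, 0.2, -1.5]
gripper_width: 46.4
t 3.1 now stop -164.5 -209.2 z 27.4 world [594.1 -44.5  27.4] tilt [ 0.001 -0.004] F [-1.1  0.2 -1.5] w 46.4 j6 -1.86
tool delta mm [  5.4 -47.   -1.9] heading z-stop 89.56
```

```bash
python3 -m handwheel '[[[0.003,-0.010,0],-0.4,0],[[0,-0.010,0],0,0],[[0,-0.010,0],0,0],[[0,0,0],0,0]]'; python3 d.py -117.5 -211.5 24; python3 - <<'E'
from h import *
snap('top','top1');I,_=snap('scene','scene1');
E
```

```text
clock: 3.5
tcp_pos: [627.0, -39.6, 26.4]
tool_rot: [-1.321, 1.138, 1.314]
force: [0.0, -1.0, 0.4]
gripper_width: 46.8
t 3.5 now stop -131.3 -209.2 z 26.4 world [627.  -39.6  26.4] tilt [ 0.002 -0.004] F [ 0.  -1.   0.4] w 46.8 j6 -1.85
tool delta mm [  2.4 -13.8  -2.3] heading z-stop 89.94
```

View pics/top1.png

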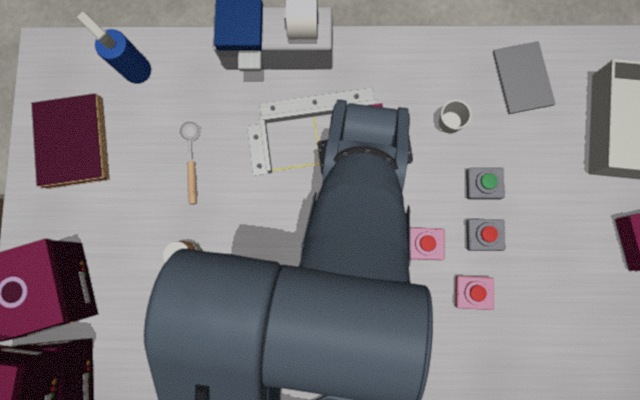

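View pics/scene1.png

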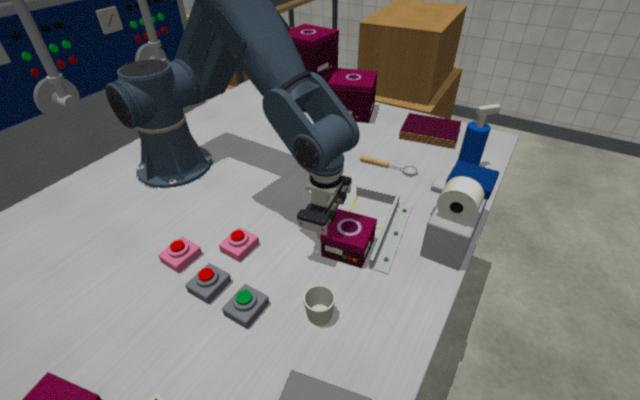

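The top view is mostly hidden by the arm. The scene view shows the carton at (350,237), square in front of the fingers and near the long fence. I'll carry on in small steps until the force shows contact.

```bash
python3 -m handwheel '[[[0,-0.006,0],0,0],[[0,-0.004,0],0,0],[[0,-0.002,0],0,0]]'; python3 -m handwheel '[[[0,-0.002,0],0,0],[[0,-0.002,0],0,0]]';  python3 d.py -117.5 -211.5 24
```

```text
clock: 3.9
tcp_pos: [636.9, -38.1, 26.3]
tool_rot: [-1.319, 1.14, 1.316]
force: [-3.8, -0.9, 2.5]
gripper_width: 46.2
clock: 4.1
tcp_pos: [640.7, -37.5, 26.3]
tool_rot: [-1.318, 1.141, 1.317]
force: [-4.4, -0.6, 1.9]
gripper_width: 46.7
t 4.1 now stop -117.4 -209.2 z 26.3 world [640.7 -37.5  26.3] tilt [-0.003 -0.004] F [-4.4 -0.6  1.9] w 46.7 j6 -1.84
tool delta mm [ 2.3  0.1 -2.3] heading z-stop 89.91
```

```bash
python3 -m handwheel '[[[0,-0.002,0],0,0],[[0,-0.002,0],0,0]]';  python3 d.py -117.5 -211.5 24; python3 -m handwheel '[[[0,-0.002,0],0,0],[[0,-0.002,0],0,0]]';  python3 d.py -117.5 -211.5 24
```

```text
clock: 4.3
tcp_pos: [640.7, -37.5, 26.3]
tool_rot: [-1.313, 1.149, 1.326]
force: [-20.0, -4.4, 13.4]
gripper_width: 46.5
t 4.3 now stop -117.4 -209.1 z 26.3 world [640.7 -37.5  26.3] tilt [-0.013 -0.004] F [-20.   -4.4  13.4] w 46.5 j6 -1.84
tool delta mm [ 2.3  0.1 -2.4] heading z-stop 89.93
clock: 4.5
tcp_pos: [640.2, -37.5, 26.4]
tool_rot: [-1.307, 1.157, 1.335]
force: [-17.9, -2.9, 11.7]
gripper_width: 46.3
t 4.5 now stop -117.9 -209.1 z 26.4 world [640.2 -37.5  26.4] tilt [-0.025 -0.005] F [-17.9  -2.9  11.7] w 46.3 j6 -1.84
tool delta mm [ 2.4 -0.5 -2.4] heading z-stop 89.93
```

Contact is firm at x = -117.4, just where the fence should stop the carton (110 + 7.5). Now I'll back off, lift, turn and go round to the -y side.

```bash
python3 -m handwheel '[[[0,0.015,0],0,0],[[0,0.04,0],0,0],[[-0.045,0,0],0,0],[[-0.045,0,0],0,0],[[-0.045,0,0],0,0]]';  python3 -m handwheel '[[[0,0,-0.02],8.5,0],[[0,0,-0.02],8.5,0],[[0,0,-0.02],8.5,0],[[0,0,-0.015],8.5,0],[[0,0,0],8.5,0]]';python3 -m handwheel '[[[0,0,0],8.5,0],[[0,0,0],8.5,0],[[0,0,0],8.5,0],[[0,0,0],8.5,0],[[0,0,0],0,0]]'; python3 d.py -55 -305 130
```

```text
clock: 5.0
tcp_pos: [583.6, -44.4, 159.8]
tool_rot: [-1.3, 1.162, 1.343]
force: [-0.2, -0.3, 0.3]
gripper_width: 46.9
clock: 5.5
tcp_pos: [586.2, -121.3, 170.6]
tool_rot: [-0.753, 1.45, 0.753]
force: [-0.3, -0.6, -0.1]
gripper_width: 46.0
clock: 6.0
tcp_pos: [589.7, -122.6, 172.4]
tool_rot: [-0.291, 1.556, 0.28]
force: [-0.2, -0.4, 0.0]
gripper_width: 46.7
t 6.0 now stop -180.4 -285.8 z 172.4 world [ 589.7 -122.6  172.4] tilt [-0.002 -0.008] F [-0.2 -0.4  0. ] w 46.7 j6 -0.64
tool delta mm [ 42.1 -45.3 118.7] heading z-stop 12.32
```

```bash
python3 -m handwheel '[[[0,0,0],8.0,0],[[0,-0.015,0.030],4.3,0],[[0,-0.015,0.040],0,0],[[0,0,0.035],0,0],[[0,0,0],0,0]]';  python3 d.py -53 -305 24;python3 - <<'E'
from h import *
I,D=snap('top','top2'); snap('scene','scene2')
E
```

```text
clock: 6.5
tcp_pos: [703.6, -134.3, 173.4]
tool_rot: [-0.135, 1.565, 0.121]
force: [0.4, 0.1, -1.0]
gripper_width: 46.5
t 6.5 now stop -69.5 -314.2 z 173.4 world [ 703.6 -134.3  173.4] tilt [ 0.003 -0.008] F [ 0.4  0.1 -1. ] w 46.5 j6 -0.41
tool delta mm [149.4  10.3  16.4] heading z-stop 0.8399999999999999
```

View pics/top2.png

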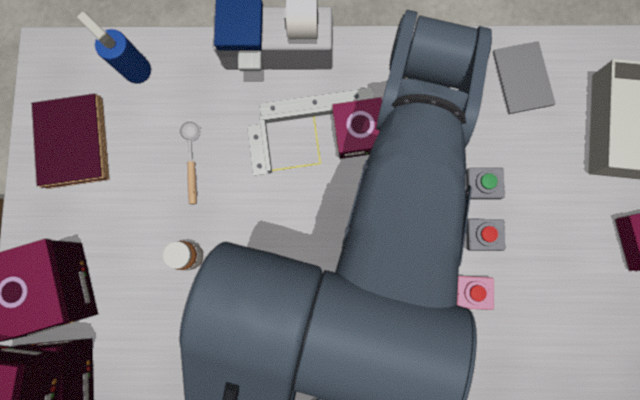

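View pics/scene2.png

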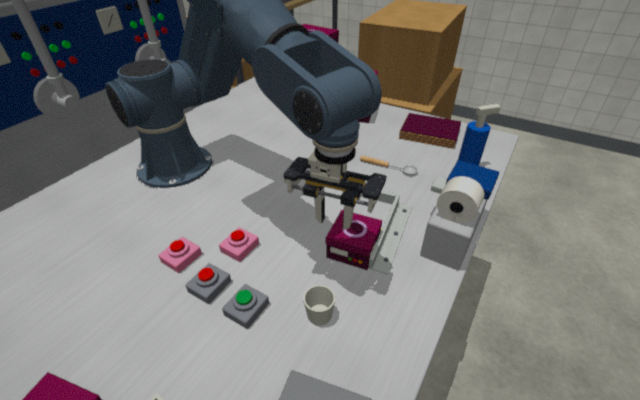

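The top view shows the carton at (360,125) against the long fence. The scene view shows the fingers above and beside its near end. Next I'll descend behind the -y face.

```bash
python3 -m handwheel '[[[0.045,0.005,0.016],0.8,0],[[0.045,0,0],0,0],[[0.040,0,0],0,0],[[0.014,0,0],0,0],[[0,0,0],0,0]]';  python3 d.py -53 -305 24
```

```text
clock: 7.1
tcp_pos: [715.7, -129.4, 29.6]
tool_rot: [-0.131, 1.561, 0.115]
force: [-0.1, -0.4, -0.2]
gripper_width: 46.7
t 7.1 now stop -56.8 -311.2 z 29.6 world [ 715.7 -129.4   29.6] tilt [ 0.007 -0.01 ] F [-0.1 -0.4 -0.2] w 46.7 j6 -0.39
tool delta mm [5.6 6.2 3.9] heading z-stop 0.4800000000000004
```

```bash
python3 -m handwheel '[[[0.004,0.015,0.002],0.5,0],[[0,0.015,0],0,0],[[0,0.012,0],0,0],[[0,0.012,0],0,0],[[0,0.012,0],0,0]]';  python3 d.py -55 -117.5 26; python3 -m handwheel '[[[0,0.012,0],0,0],[[0,0.012,0],0,0],[[0,0.012,0],0,0]]';  python3 d.py -55 -117.5 26
```

```text
clock: 7.6
tcp_pos: [709.6, -61.1, 32.9]
tool_rot: [-0.128, 1.553, 0.104]
force: [-0.6, -2.0, -2.5]
gripper_width: 46.5
t 7.6 now stop -52.7 -242.7 z 32.9 world [709.6 -61.1  32.9] tilt [ 0.016 -0.014] F [-0.6 -2.  -2.5] w 46.5 j6 -0.29
tool delta mm [  4.9 125.3  -2.4] heading z-stop -0.009999999999999787
clock: 7.9
tcp_pos: [704.1, -22.0, 33.8]
tool_rot: [-0.129, 1.552, 0.104]
force: [-0.3, -4.0, -0.3]
gripper_width: 46.6
t 7.9 now stop -52.4 -203.2 z 33.8 world [704.1 -22.   33.8] tilt [ 0.017 -0.015] F [-0.3 -4.  -0.3] w 46.6 j6 -0.23
tool delta mm [ 6.3 85.8 -2.6] heading z-stop 0.0600000000000005
```

```bash
python3 -m handwheel '[[[0.003,0.012,0],0,0],[[0.003,0.012,0],0,0],[[0.002,0.012,0],0,0],[[0,0.012,0],0,0]]';  python3 d.py -55 -117.5 26; python3 -m handwheel '[[[0,0.008,0],0,0],[[0,0.008,0],0,0],[[0,0,0],0,0]]';  python3 d.py -55 -117.5 26; python3 - <<'E'
from h import *
I,D=snap('top','top3'); snap('scene','scene3')
E
```

```text
clock: 8.3
tcp_pos: [698.7, 27.5, 27.6]
tool_rot: [-0.131, 1.546, 0.101]
force: [-2.3, -4.5, -0.1]
gripper_width: 46.6
t 8.3 now stop -50.5 -153.5 z 27.6 world [698.7  27.5  27.6] tilt [ 0.023 -0.017] F [-2.3 -4.5 -0.1] w 46.6 j6 -0.16
tool delta mm [ 0.8 36.  -4.5] heading z-stop 0.019999999999999574
clock: 8.6
tcp_pos: [696.0, 46.4, 27.5]
tool_rot: [-0.132, 1.545, 0.103]
force: [-0.4, 0.0, -1.5]
gripper_width: 46.7
t 8.6 now stop -50.3 -134.3 z 27.5 world [696.   46.4  27.5] tilt [ 0.023 -0.017] F [-0.4  0.  -1.5] w 46.7 j6 -0.13
tool delta mm [ 1.1 16.9 -4.7] heading z-stop 0.08999999999999986
```

View pics/top3.png

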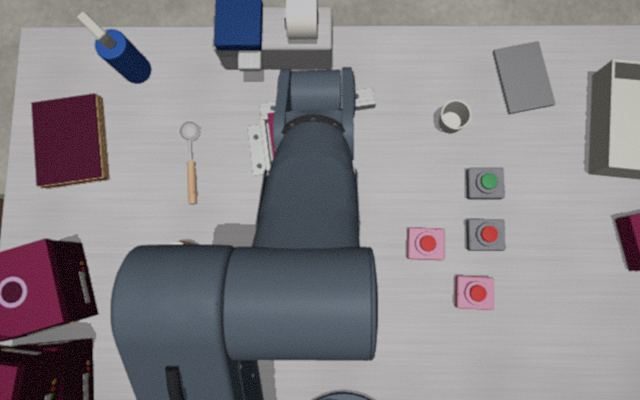

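View pics/scene3.png

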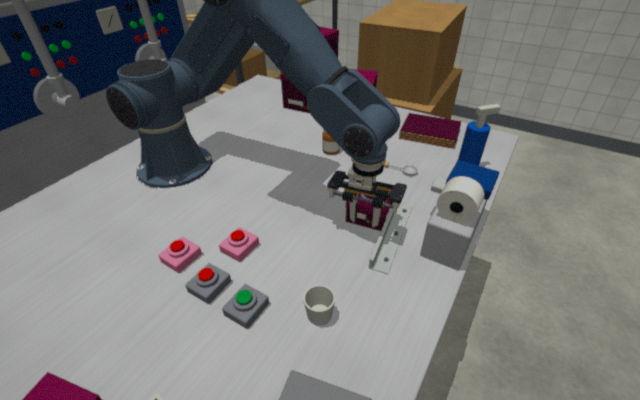

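Scene view: the carton at (367,205) is nearly in the corner, with the fingers square behind it. About 17 mm remain.

```bash
python3 -m handwheel '[[[0,0.007,-0.002],0,0],[[0,0.004,0],0,0],[[0,0.002,0],0,0],[[0,0.002,0],0,0]]';  python3 d.py -55 -117.5 26; python3 -m handwheel '[[[0,0.002,0],0,0],[[0,0.002,0],0,0]]';  python3 d.py -55 -117.5 26
```

```text
clock: 9.1
tcp_pos: [692.4, 59.1, 27.7]
tool_rot: [-0.132, 1.544, 0.1]
force: [-1.1, -18.0, 3.6]
gripper_width: 46.1
t 9.1 now stop -51.9 -121.2 z 27.7 world [692.4  59.1  27.7] tilt [ 0.025 -0.019] F [ -1.1 -18.    3.6] w 46.1 j6 -0.11
tool delta mm [ 1.5  3.8 -3.1] heading z-stop 0.009999999999999787
clock: 9.3
tcp_pos: [692.4, 59.1, 28.3]
tool_rot: [-0.136, 1.543, 0.095]
force: [0.4, -15.7, 3.2]
gripper_width: 46.7
t 9.3 now stop -52.0 -121.3 z 28.3 world [692.4  59.1  28.3] tilt [ 0.026 -0.024] F [  0.4 -15.7   3.2] w 46.7 j6 -0.1
tool delta mm [ 2.1  3.8 -3.1] heading z-stop -0.02999999999999936
```

It stopped at -121.2 instead of about -117.5. I'll back off and check before trusting it.

```bash
python3 -m handwheel '[[[0,-0.015,0],0,0],[[0,-0.04,0],0,0],[[-0.045,0,0],0,0],[[-0.045,-0.02,0],0,0],[[-0.045,-0.02,-0.0],0,0]]';  python3 -m handwheel '[[[0,-0.03,-0.04],0,0],[[0,-0.03,-0.04],0,0],[[0,-0.03,-0.04],0,0],[[0,-0.03,-0.04],0,0],[[0,-0.03,-0.04],0,-1]]'; cat > chk.py <<'E'
import sys
from stop import *
n=sys.argv[1]
I,D=snap('top',n); snap('scene',n+'s')
D0=np.load('pics/top0.npy');c,a,b=stop(D0);th=np.radians((2*a+b)/3)
X=np.array([np.cos(th),np.sin(th)]);Y=np.array([-X[1],X[0]])
z=cloud('top',D)[...,2]; m=((z>66)&(z<85)).astype(np.uint8); m[:80]=0;m[190:]=0;m[:,:240]=0;m[:,350:]=0
k=max(cv2.findContours(m,0,1)[0],key=cv2.contourArea)
r=cv2.minAreaRect(np.array([ray('top',q[0],75)[:2] for q in k],np.float32))
d=np.array(r[0])-c;print('carton in stop',d@X,d@Y,'size',r[1],'ang',r[2],'stop',np.degrees(th), 'z',np.median(z[m>0]))
cv2.imwrite(f'pics/{n}c.png',cv2.resize(I[75:200,235:405],None,fx=4.5,fy=4.5,interpolation=cv2.INTER_CUBIC))
J=cv2.imread(f'pics/{n}s.png');cv2.imwrite(f'pics/{n}sc.png',cv2.resize(J[150:280,300:460],None,fx=4.5,fy=4.5,interpolation=cv2.INTER_CUBIC))
E
python3 chk.py top4;python3 d.py -55 -117.5 26
```

```text
clock: 9.8
tcp_pos: [699.5, -33.6, 161.2]
tool_rot: [-0.133, 1.558, 0.101]
force: [0.4, -0.7, -0.1]
gripper_width: 46.6
clock: 10.3
tcp_pos: [528.9, -213.2, 169.3]
tool_rot: [-0.136, 1.54, 0.103]
force: [-0.2, -0.2, -0.6]
gripper_width: 42.0
carton in stop -56.15205063744861 -54.89923077181447 size (114.04156494140625, 111.2392349243164) ang 8.438699722290039 stop 8.498539 z 75.51835214796931
t 10.4 now stop -256.1 -368.1 z 169.2 world [ 527.1 -215.2  169.2] tilt [ 0.027 -0.019] F [ 1.3  0.1 -0.2] w 34.9 j6 -0.61
tool delta mm [142.2 253.9 197.7] heading z-stop 0.02999999999999936
```

View pics/top4c.png

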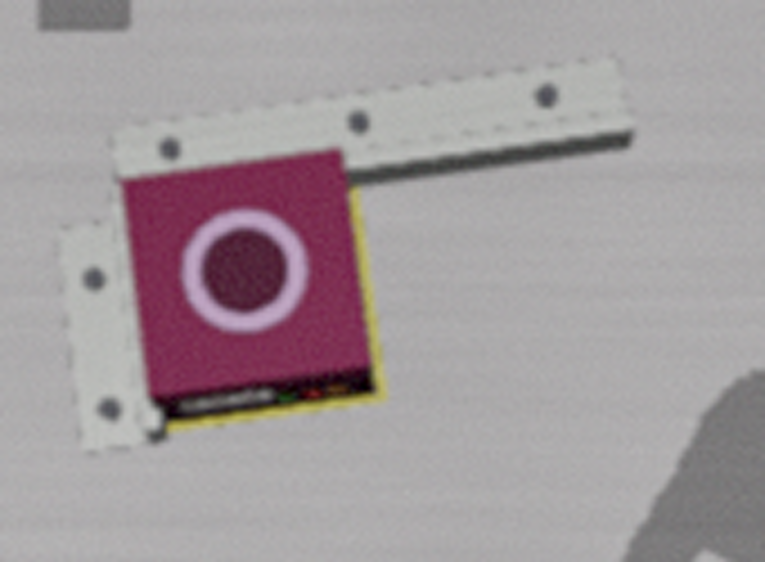

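View pics/top4sc.png

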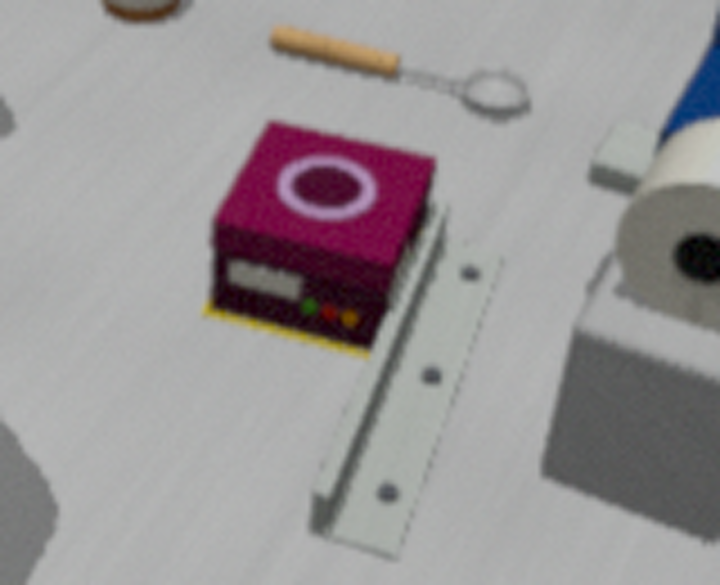

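```bash
python3 - <<'E'
from stop import *
c,a,b=stop(np.load('pics/top0.npy'));th=np.radians(8.5);X=np.array([np.cos(th),np.sin(th)]);Y=np.array([-X[1],X[0]])
for n,u0,u1 in(('top2',340,370),('top4',268,308)):
    z=cloud('top',np.load(f'pics/{n}.npy'))[...,2];m=(z>66)&(z<85);m[:90]=0;m[170:]=0
    e=[]
    for u in range(u0,u1):
        v=np.where(m[90:170,u])[0]; e.append((ray('top',(u,90+v.min()-.5),75)[:2]-c)@X)
    print(n,np.mean(e),np.std(e))
z=cloud('top',np.load('pics/top4.npy'))[...,2];m=(z>66)&(z<85)
e=[(ray('top',(250+np.where(m[v,250:330])[0].min()-.5,v),75)[:2]-c)@Y for v in range(118,155)];print('+Y edge',np.mean(e),np.std(e))
E
```

```text
top2 2.2467144950945483 0.6624388861339275
top4 0.9109432359125262 0.6532049336583527
+Y edge 0.7369479980124154 0.7861891826841072
```

The carton is in the corner at the stop's angle. But its fence-side edge reads 1.3 mm less far than when it was pressed on, so it may have come off the long fence a little. I'll give it a gentle +x nudge with the shut fingers, whose backs should meet the carton at about x = -127.

```bash
python3 -m handwheel '[[[0,0.045,0],0,-1],[[0,0.045,0.01],0,-1],[[0,0.045,0.01],0,-1],[[0,0.045,0.01],0,-1],[[0,0.045,0.01],0,-1]]';  python3 -m handwheel '[[[0,0.04,0.01],0,-1],[[0,0.03,0.01],0,-1],[[0,0.0,0],0,-1]]'; python3 d.py -175 -55 28
```

```text
clock: 10.9
tcp_pos: [534.9, 15.1, 165.8]
tool_rot: [-0.122, 1.539, 0.092]
force: [0.2, 0.3, -0.0]
gripper_width: 0.9
clock: 11.2
tcp_pos: [545.5, 96.4, 165.0]
tool_rot: [-0.124, 1.538, 0.098]
force: [-0.1, -0.2, -0.5]
gripper_width: 0.5
t 11.2 now stop -191.7 -62.7 z 165.0 world [545.5  96.4 165. ] tilt [ 0.031 -0.014] F [-0.1 -0.2 -0.5] w 0.5 j6 -0.03
tool delta mm [137.2  10.3  12.8] heading z-stop -0.3699999999999992
```

```bash
python3 -m handwheel '[[[0.045,0.008,0],0,-1],[[0.045,0,0],0,-1],[[0.04,0,0],0,-1],[[0.01,0,0],0,-1],[[0,0,0],0,-1]]';  python3 d.py -127.5 -55 28
```

```text
clock: 11.7
tcp_pos: [551.6, 103.7, 22.7]
tool_rot: [-0.123, 1.533, 0.101]
force: [-0.2, -0.3, -0.1]
gripper_width: 0.4
t 11.7 now stop -184.7 -56.4 z 22.7 world [551.6 103.7  22.7] tilt [ 0.036 -0.012] F [-0.2 -0.3 -0.1] w 0.4 j6 -0.01
tool delta mm [-3.4  1.6 57.3] heading z-stop -0.2599999999999998
```

```bash
python3 -m handwheel '[[[0,0.001,0.02],0,-1],[[0,0,0.015],0,-1],[[0,0,0.010],0,-1],[[0,0,0.004],0,-1],[[0,0,0],0,-1]]';  python3 d.py -127.5 -55 28;python3 -m handwheel '[[[0,0,0.002],0,-1],[[0,0,0.002],0,-1]]';  python3 d.py -127.5 -55 28
```

```text
clock: 12.2
tcp_pos: [605.3, 111.1, 33.7]
tool_rot: [-0.121, 1.524, 0.1]
force: [0.1, -0.1, -0.1]
gripper_width: 0.4
t 12.2 now stop -130.4 -56.9 z 33.7 world [605.3 111.1  33.7] tilt [ 0.044 -0.01 ] F [ 0.1 -0.1 -0.1] w 0.4 j6 -0.01
tool delta mm [5.7 2.  2.7] heading z-stop -0.34999999999999964
clock: 12.4
tcp_pos: [609.3, 111.5, 35.4]
tool_rot: [-0.121, 1.523, 0.1]
force: [-0.1, 0.1, -0.6]
gripper_width: 0.6
t 12.4 now stop -126.4 -57.1 z 35.4 world [609.3 111.5  35.4] tilt [ 0.046 -0.01 ] F [-0.1  0.1 -0.6] w 0.6 j6 -0.01
tool delta mm [ 7.3  2.2 -1.4] heading z-stop -0.3699999999999992
```

```bash
python3 -m handwheel '[[[0.005,0,0.001],0,-1],[[0.003,0,0.001],0,-1],[[0,0,0.002],0,-1]]';  python3 d.py -127.5 -55 28;python3 -m handwheel '[[[0,0,0.002],0,-1],[[0,0,0.002],0,-1]]';  python3 d.py -127.5 -55 28
```

```text
clock: 12.7
tcp_pos: [612.6, 111.9, 27.0]
tool_rot: [-0.121, 1.525, 0.1]
force: [-7.4, -0.4, 5.9]
gripper_width: 0.6
t 12.7 now stop -123.1 -57.2 z 27.0 world [612.6 111.9  27. ] tilt [ 0.043 -0.01 ] F [-7.4 -0.4  5.9] w 0.6 j6 -0.01
tool delta mm [-1.2  2.2 -4.4] heading z-stop -0.35999999999999943
clock: 12.9
tcp_pos: [613.0, 112.1, 26.3]
tool_rot: [-0.122, 1.535, 0.1]
force: [-16.8, -2.0, 11.5]
gripper_width: 0.4
t 12.9 now stop -122.7 -57.1 z 26.3 world [613.  112.1  26.3] tilt [ 0.034 -0.012] F [-16.8  -2.   11.5] w 0.4 j6 -0.01
tool delta mm [-1.9  2.1 -4.7] heading z-stop -0.34999999999999964
```

Firmly against the fence at 17 N. I'll back off and look again.

```bash
python3 -m handwheel '[[[0,0,-0.01],0,-1],[[0,0,-0.04],0,-1],[[-0.045,0,0],0,-1],[[-0.045,0,0],0,-1],[[-0.045,0,0],0,-1]]'; python3 -m handwheel '[[[0,-0.045,0],0,-1],[[0,-0.045,0],0,-1],[[0,-0.045,0],0,-1],[[0,-0.045,0],0,-1],[[0,-0.045,0],0,-1]]';python3 -m handwheel '[[[0,-0.045,0],0,-1],[[0,-0.03,0],0,-1],[[0,0,0],0,-1]]';python3 chk.py top5; python3 - <<'E'
from stop import *
c,a,b=stop(np.load('pics/top0.npy'));th=np.radians(8.5);X=np.array([np.cos(th),np.sin(th)]);Y=np.array([-X[1],X[0]])
for n,u0,u1 in(('top4',268,308),('top5',268,308)):
    z=cloud('top',np.load(f'pics/{n}.npy'))[...,2];m=(z>66)&(z<85)
    e=[(ray('top',(u,90+np.where(m[90:170,u])[0].min()-.5),75)[:2]-c)@X for u in range(u0,u1)]
    f=[(ray('top',(250+np.where(m[v,250:330])[0].min()-.5,v),75)[:2]-c)@Y for v in range(118,155)];print(n,np.mean(e),np.mean(f))
g=np.array([582.7,-315.6])-[725.9,186.7];print('green in stop',g@X,g@Y)
E
python3 d.py -215.9 -475.6 110
```

```text
clock: 13.4
tcp_pos: [550.7, 105.5, 154.6]
tool_rot: [-0.123, 1.555, 0.1]
force: [0.6, -0.6, -0.2]
gripper_width: 0.6
clock: 13.9
tcp_pos: [586.8, -119.2, 165.9]
tool_rot: [-0.13, 1.542, 0.107]
force: [0.3, 1.5, -0.3]
gripper_width: 0.3
clock: 14.2
tcp_pos: [598.1, -201.7, 166.5]
tool_rot: [-0.127, 1.542, 0.102]
force: [-0.4, 0.2, -0.8]
gripper_width: 0.4
carton in stop -54.55076516073996 -54.94367550066272 size (113.43657684326172, 111.34121704101562) ang 8.449641227722168 stop 8.498539 z 75.54372585297205
top4 0.9109432359125262 0.7369479980124154
top5 2.33257536883348 0.7961988421063259
green in stop -215.87173884382986 -475.6163604929306
t 14.3 now stop -183.6 -362.0 z 166.4 world [ 597.8 -198.5  166.4] tilt [ 0.026 -0.013] F [ 0.  -0.6  0.2] w 0.2 j6 -0.54
tool delta mm [  57.4 -112.7  -33.6] heading z-stop 0.009999999999999787
```

View pics/top5c.png

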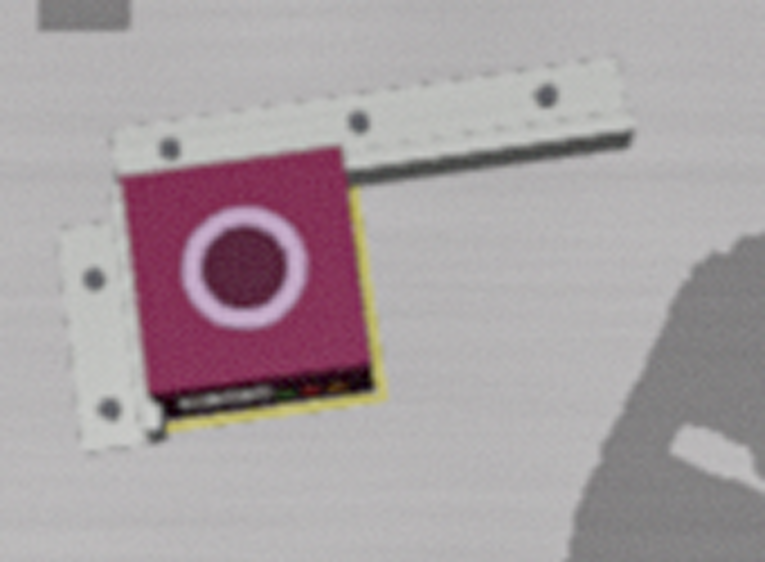

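The nudge brought the carton back 1.4 mm onto the long fence. The +y edge reads 0.8 against 2.3 for +x, so I'll check the short fence with a gentle push the same way.

```bash
python3 -m handwheel '[[[0,0.04,0.03],0,-1],[[0,0.04,0.03],0,-1],[[0,0.04,0.03],0,-1],[[0,0.04,0.03],0,-1],[[0,0.0,0],0,-1]]';python3 d.py -52 -150 30
```

```text
clock: 14.8
tcp_pos: [691.7, -13.6, 166.2]
tool_rot: [-0.128, 1.545, 0.108]
force: [0.0, -0.6, 0.2]
gripper_width: 0.6
t 14.8 now stop -63.4 -193.0 z 166.2 world [691.7 -13.6 166.2] tilt [ 0.024 -0.011] F [ 0.  -0.6  0.2] w 0.6 j6 -0.23
tool delta mm [135.8  45.    8.5] heading z-stop 0.14000000000000057
```

```bash
python3 -m handwheel '[[[0.045,0.015,0.005],0,-1],[[0.045,0.010,0.002],0,-1],[[0.035,0.00,0],0,-1],[[0.01,0,0],0,-1],[[0,0.0,0],0,-1]]';python3 d.py -52 -124 28
```

```text
clock: 15.3
tcp_pos: [697.3, 19.1, 29.6]
tool_rot: [-0.135, 1.542, 0.115]
force: [0.4, 0.3, 1.3]
gripper_width: 0.7
t 15.3 now stop -53.1 -161.5 z 29.6 world [697.3  19.1  29.6] tilt [ 0.026 -0.011] F [0.4 0.3 1.3] w 0.7 j6 -0.19
tool delta mm [ 1.1 37.5  1.5] heading z-stop 0.6699999999999999
```

```bash
python3 -m handwheel '[[[0,0.015,0],0.6,-1],[[0,0.012,0],0,-1],[[0,0.006,0],0,-1],[[0,0.002,0],0,-1],[[0,0.0,0],0,-1]]';python3 d.py -52 -120 28; python3 -m handwheel '[[[0,0.002,0],0,-1],[[0,0.002,0],0,-1]]';python3 d.py -52 -120 28
```

```text
clock: 15.8
tcp_pos: [694.1, 55.1, 36.4]
tool_rot: [-0.128, 1.534, 0.107]
force: [-0.2, -0.7, -0.2]
gripper_width: 0.7
t 15.8 now stop -50.9 -125.4 z 36.4 world [694.1  55.1  36.4] tilt [ 0.034 -0.011] F [-0.2 -0.7 -0.2] w 0.7 j6 -0.12
tool delta mm [ 8.3  5.6 -1.4] heading z-stop 0.09999999999999964
clock: 16.0
tcp_pos: [694.0, 58.5, 37.1]
tool_rot: [-0.127, 1.533, 0.106]
force: [0.1, -0.4, -0.9]
gripper_width: 0.2
t 16.0 now stop -50.5 -122.1 z 37.1 world [694.   58.5  37.1] tilt [ 0.035 -0.011] F [ 0.1 -0.4 -0.9] w 0.2 j6 -0.12
tool delta mm [ 9.   2.2 -1.8] heading z-stop 0.07000000000000028
```

```bash
python3 -m handwheel '[[[0.006,0.001,0],0,-1],[[0.002,0.001,0],0,-1]]';python3 d.py -52 -120 28; python3 -m handwheel '[[[0,0.002,0],0,-1],[[0,0.002,0],0,-1]]';python3 d.py -52 -120 28
```

```text
clock: 16.2
tcp_pos: [694.6, 59.5, 29.3]
tool_rot: [-0.128, 1.532, 0.105]
force: [0.0, -5.4, 4.3]
gripper_width: 0.6
t 16.2 now stop -49.7 -121.2 z 29.3 world [694.6  59.5  29.3] tilt [ 0.037 -0.012] F [ 0.  -5.4  4.3] w 0.6 j6 -0.12
tool delta mm [ 1.2  1.2 -2.3] heading z-stop 0.05000000000000071
clock: 16.4
tcp_pos: [694.7, 59.4, 29.2]
tool_rot: [-0.131, 1.532, 0.1]
force: [-0.8, -12.9, 4.9]
gripper_width: 1.0
t 16.4 now stop -49.7 -121.3 z 29.2 world [694.7  59.4  29.2] tilt [ 0.037 -0.017] F [ -0.8 -12.9   4.9] w 1.0 j6 -0.11
tool delta mm [ 1.1  1.3 -2.3] heading z-stop 0.019999999999999574
```

It met the same hard stop at -121.2 without moving, so the carton was already on the short fence. Now to the green button.

```bash
python3 -m handwheel '[[[0,-0.015,0],0,-1],[[0,-0.04,0],0,-1],[[-0.045,0,0],0,-1],[[-0.045,0,0],0,-1],[[-0.045,0,0],0,-1]]'; python3 -m handwheel '[[[0,-0.045,-0.02],0,-1],[[0,-0.045,-0.02],0,-1],[[0,-0.045,-0.02],0,-1],[[0,-0.045,-0.02],0,-1],[[0,-0.045,-0.02],0,-1]]';python3 d.py -215.9 -475.6 110;python3 chk.py top6
```

```text
clock: 16.9
tcp_pos: [694.3, 1.6, 158.8]
tool_rot: [-0.128, 1.548, 0.101]
force: [1.1, -0.4, -0.2]
gripper_width: 0.7
clock: 17.4
tcp_pos: [631.2, -237.5, 167.6]
tool_rot: [-0.134, 1.535, 0.106]
force: [0.3, -0.6, -0.0]
gripper_width: 0.5
t 17.4 now stop -156.4 -405.5 z 167.6 world [ 631.2 -237.5  167.6] tilt [ 0.033 -0.015] F [ 0.3 -0.6 -0. ] w 0.5 j6 -0.58
tool delta mm [ 57.1 -68.6 -61.7] heading z-stop 0.3200000000000003
carton in stop -54.689748595196306 -54.819816700453885 size (113.7314682006836, 111.07732391357422) ang 8.438699722290039 stop 8.498539 z 75.41097357563717
```

Seated at (-54.7, -54.8) mm, square. Moving over green.

```bash
python3 -m handwheel '[[[0,-0.035,-0.03],0,-1],[[0,-0.033,-0.03],0,-1],[[0.02,0,0],0,-1],[[0.03,0,0],0,-1],[[0,0,0],0,-1]]'; python3 d.py -215.9 -475.6 60; python3 - <<'E'
from h import *
snap('scene','scene7')
I=cv2.imread('pics/scene7.png');cv2.imwrite('pics/scene7c.png',cv2.resize(I[180:340,140:350],None,fx=3.6,fy=3.6,interpolation=cv2.INTER_CUBIC))
J=cv2.imread('pics/scene0.png');h=cv2.cvtColor(J,cv2.COLOR_BGR2HSV);g=((h[...,0]>45)&(h[...,0]<90)&(h[...,1]>120)).astype(np.uint8);g[:250]=0
k=max(cv2.findContours(g,0,1)[0],key=cv2.contourArea);e=cv2.fitEllipse(k);print('scene green',e,ray('scene',e[0],51),ray('scene',e[0],48))
E
```

```text
clock: 18.0
tcp_pos: [580.8, -320.9, 114.4]
tool_rot: [-0.127, 1.536, 0.1]
force: [-1.0, -0.1, -0.2]
gripper_width: 0.8
t 18.0 now stop -218.5 -480.6 z 114.4 world [ 580.8 -320.9  114.4] tilt [ 0.033 -0.015] F [-1.  -0.1 -0.2] w 0.8 j6 -0.73
tool delta mm [54.3  6.1  0.9] heading z-stop -0.15000000000000036
scene green ((243.54234313964844, 296.7805480957031), (13.877851486206055, 15.569103240966797), 66.04551696777344) [ 588.4117536  -320.37696056   51.        ] [ 586.62995752 -318.94767401   48.        ]
```

View pics/scene7c.png

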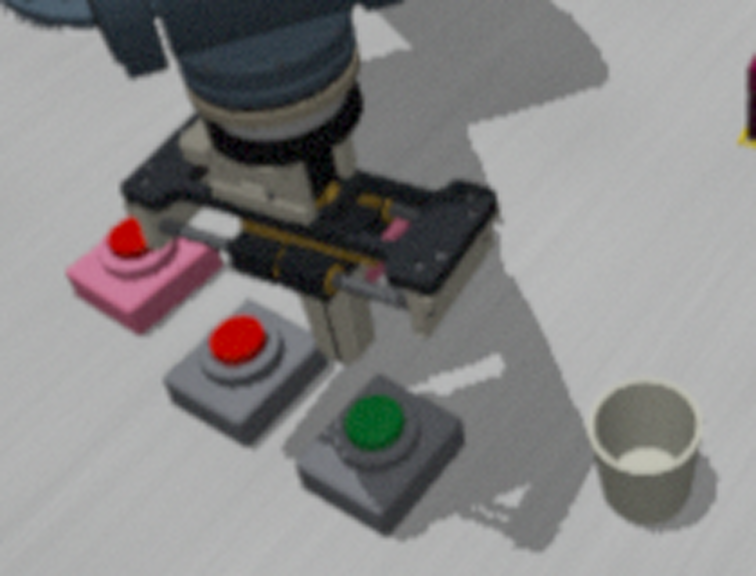

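The scene view shows the shut fingers above the green button (crop 375,420) and clear of red (238,340). The two views put green's centre near (584,-317), so I'll correct by a few millimetres and descend.

```bash
python3 -m handwheel '[[[0.02,0.004,0.002],0,-1],[[0.02,0,0],0,-1],[[0.006,0,0],0,-1],[[0,0,0],0,-1]]'; python3 d.py -215.9 -475.6 60; python3 - <<'E'
from h import *
I,_=imaging.read_camera('scene');cv2.imwrite('pics/scene8c.png',cv2.resize(I[180:340,140:350],None,fx=3.6,fy=3.6,interpolation=cv2.INTER_CUBIC))
E
```

```text
clock: 18.45
tcp_pos: [588.6, -317.8, 75.6]
tool_rot: [-0.133, 1.527, 0.098]
force: [0.4, 0.8, 0.4]
gripper_width: 0.5
t 18.45 now stop -210.4 -478.7 z 75.6 world [ 588.6 -317.8   75.6] tilt [ 0.042 -0.019] F [0.4 0.8 0.4] w 0.5 j6 -0.72
tool delta mm [15.3  3.5 -6.1] heading z-stop -0.009999999999999787
```

View pics/scene8c.png

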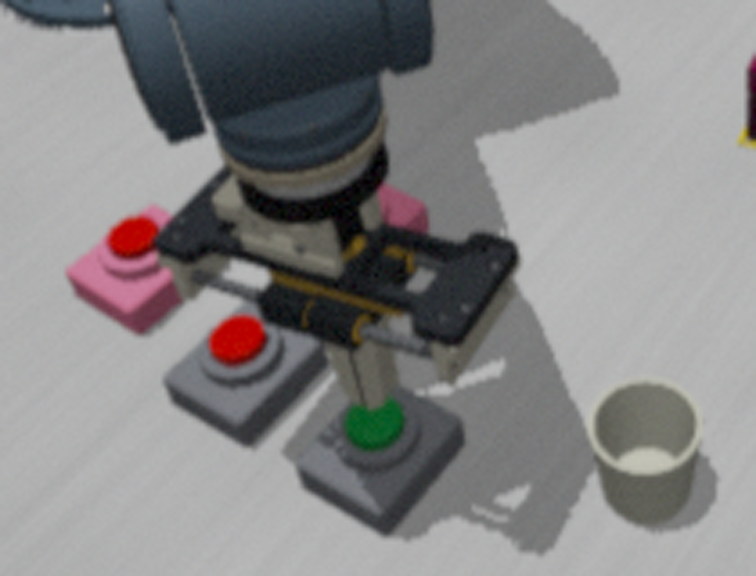

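```bash
python3 -m handwheel '[[[0.012,0,-0.005],0,-1],[[0.006,0,0],0,-1],[[0,0,0],0,-1]]'; python3 d.py -215.9 -475.6 46;  python3 -m handwheel '[[[0.002,0,0],0,-1],[[0.002,0,0],0,-1],[[0,0,0],0,-1]]'; python3 d.py -215.9 -475.6 46
```

```text
clock: 18.8
tcp_pos: [585.3, -319.7, 59.4]
tool_rot: [-0.135, 1.524, 0.096]
force: [-0.0, 0.5, 0.1]
gripper_width: 0.4
t 18.8 now stop -213.9 -480.0 z 59.4 world [ 585.3 -319.7   59.4] tilt [ 0.045 -0.021] F [-0.   0.5  0.1] w 0.4 j6 -0.73
tool delta mm [13.1  4.8 -2.5] heading z-stop 0.009999999999999787
clock: 19.1
tcp_pos: [585.6, -320.0, 55.5]
tool_rot: [-0.135, 1.523, 0.096]
force: [-0.2, -0.2, 0.3]
gripper_width: 0.4
t 19.1 now stop -213.6 -480.4 z 55.5 world [ 585.6 -320.    55.5] tilt [ 0.046 -0.022] F [-0.2 -0.2  0.3] w 0.4 j6 -0.73
tool delta mm [ 9.2  5.  -2.7] heading z-stop 0.009999999999999787
```

```bash
python3 -m handwheel '[[[0.002,0.003,-0.001],0,-1],[[0.002,0,0],0,-1]]'; python3 d.py -215.9 -475.6 46;  python3 -m handwheel '[[[0.002,0,0],0,-1],[[0,0,0],0,-1]]'; python3 d.py -215.9 -475.6 46; python3 -m handwheel '[[[0.002,0,0],0,-1],[[0,0,0],0,-1]]'; python3 d.py -215.9 -475.6 46
```

```text
clock: 19.3
tcp_pos: [584.5, -317.1, 51.6]
tool_rot: [-0.135, 1.523, 0.096]
force: [-0.7, 1.3, 1.5]
gripper_width: 0.7
t 19.3 now stop -214.3 -477.4 z 51.6 world [ 584.5 -317.1   51.6] tilt [ 0.046 -0.022] F [-0.7  1.3  1.5] w 0.7 j6 -0.72
tool delta mm [ 5.4  1.9 -1.8] heading z-stop 0.0
clock: 19.5
tcp_pos: [584.5, -317.1, 49.6]
tool_rot: [-0.135, 1.523, 0.096]
force: [-1.1, 1.0, 2.7]
gripper_width: 0.7
t 19.5 now stop -214.3 -477.4 z 49.6 world [ 584.5 -317.1   49.6] tilt [ 0.046 -0.022] F [-1.1  1.   2.7] w 0.7 j6 -0.72
tool delta mm [ 3.4  1.9 -1.8] heading z-stop 0.009999999999999787
clock: 19.7
tcp_pos: [584.7, -317.2, 47.8]
tool_rot: [-0.135, 1.523, 0.096]
force: [-2.6, 1.4, 4.4]
gripper_width: 0.4
t 19.7 now stop -214.1 -477.5 z 47.8 world [ 584.7 -317.2   47.8] tilt [ 0.046 -0.022] F [-2.6  1.4  4.4] w 0.4 j6 -0.72
tool delta mm [ 1.7  1.9 -1.8] heading z-stop 0.019999999999999574
```

```bash
python3 -m handwheel '[[[0.002,0,0],0,-1],[[0,0,0],0,-1]]'; python3 -m handwheel '[[[0.0015,0,0],0,-1],[[0,0,0],0,-1]]'; python3 -m handwheel '[[[0.0015,0,0],0,-1]]'
```

```text
clock: 19.9
tcp_pos: [584.8, -317.3, 46.5]
tool_rot: [-0.135, 1.523, 0.096]
force: [-1.8, 1.6, 4.5]
gripper_width: 0.3
clock: 20.1
tcp_pos: [584.9, -317.3, 46.7]
tool_rot: [-0.135, 1.523, 0.096]
force: [-2.9, 2.1, 5.5]
gripper_width: 0.5
clock: 20.2
tcp_pos: [585.0, -317.4, 46.1]
tool_rot: [-0.136, 1.523, 0.096]
force: [-9.1, 4.2, 20.6]
gripper_width: 0.4
```

Height stops at about 46.3 while the force jumps to 20 N, so the button is bottomed. I'll hold briefly, then release and move clear.

```bash
python3 -m handwheel '[[[0.001,0,0],0,-1],[[0.001,0,0],0,-1]]'; python3 -m handwheel '[[[-0.02,0,0],0,-1],[[-0.04,0,0],0,-1],[[-0.04,0,0],0,-1],[[-0.04,0,0],0,-1],[[0,0,0],0,-1]]'; python3 -m handwheel '[[[0,0,-0.03],0,-1],[[0,0,-0.03],0,-1],[[0,0,-0.03],0,-1],[[0,0,0],0,-1],[[0,0,0],0,-1]]';python3 chk.py top9;python3 d.py 0 0 0
```

```text
clock: 20.4
tcp_pos: [585.0, -317.4, 46.3]
tool_rot: [-0.136, 1.523, 0.096]
force: [-5.5, 4.0, 13.4]
gripper_width: 0.4
clock: 20.9
tcp_pos: [578.3, -314.1, 189.1]
tool_rot: [-0.135, 1.524, 0.096]
force: [1.2, -0.2, -0.2]
gripper_width: -0.1
clock: 21.4
tcp_pos: [487.0, -327.4, 182.4]
tool_rot: [-0.135, 1.523, 0.097]
force: [0.7, -0.0, 0.4]
gripper_width: 0.4
carton in stop -54.544750202386695 -54.85799124733421 size (113.42466735839844, 111.16983032226562) ang 8.449642181396484 stop 8.498539 z 75.52016764387398
t 21.5 now stop -311.8 -473.0 z 182.4 world [ 487.5 -327.2  182.4] tilt [ 0.046 -0.021] F [0.6 0.4 0.4] w 0.7 j6 -0.83
tool delta mm [182.2 477.7 304.6] heading z-stop 0.09999999999999964
```

View pics/top9.png

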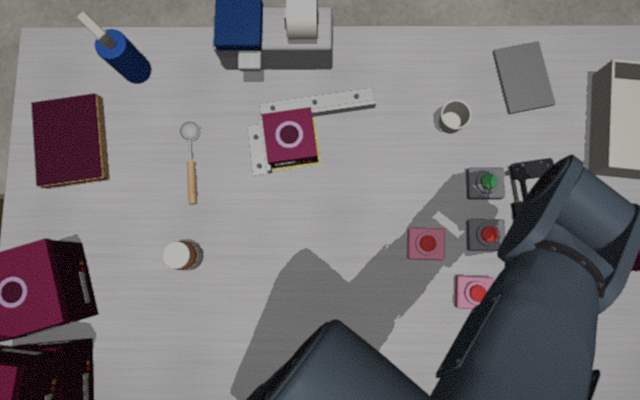

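View pics/top9s.png

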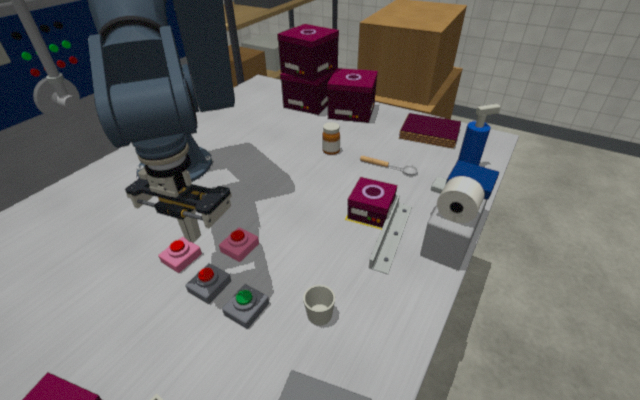

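The carton is still in the corner at top-view pixel (289,135). The jar, cup and scoop are where they were, and the arm is clear at z = 182.

```bash
python3 -c "
from station import workorder
print(workorder.sign_off())"
```

```text
the job is handed in; nothing more can be done
None
```

The carton is seated square in the corner of the stop. I then pressed the green button all the way down and handed the job in at about 21.5 s.

**Push:** I pushed the carton with the fingers only, first onto the long fence and then along it to the short fence. A check showed it had come about 1.4 mm off the long fence. I nudged it back on, and a second push at the short fence met the same hard stop as before.

**Button:** After seating, I pressed green with the shut fingers. The tip stopped at z ≈ 46.3 mm, about 5.5 mm below the measured button top. The force had risen from 5 N to about 20 N there, so I took it as bottomed. The state gives no reading of the button travel, so this rests on height and force.

**Last check:**
- The carton was at (-54.5, -54.9) mm in the stop frame, against the (-55, -55) target, and within 0.1° of the stop's angle.
- I did not press the red button. The jar, cup and scoop look unmoved in both pictures, and the arm was clear of everything.

**Disagreements:**
- At the short fence the fingers stopped about 3.7 mm short of my prediction, both times.
- The carton's two fence-side edges read about 1.5 mm apart relative to the fences. I put both down to tool tilt and camera bias.
- The tool was tilted up to about 3° during the later moves and the button press.

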